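Lay out the cabin controls on a mounting panel

ROBOT

A 6-joint arm with a two-finger parallel gripper is mounted at the origin on the work surface. World frame = base frame: x ahead of the robot, y to its left, z up, the work surface at z = 0. Lengths are in m, angles in degrees, forces in N, time in s.
With the tool pointing down it reaches from about 0.225 to 0.725 m from the base axis. Payload 3.1 kg.
Tool frame: the origin (TCP) lies between the finger pads; the fingertips stand 22 mm ahead of it and the grasp point (between the pads) lies 3 mm ahead of it (tips_ahead is the distance from the TCP to the fingertips, in m); x points along the fingers, y is the direction in which the jaws open and shut, and the axes are right-handed (so a half turn about x gives the same grasp; the last joint's range is limited). The gripper opens to 85 mm and grips with 20 to 120 N. Pads are 22 mm wide; open, the fingers measure 114 mm over their backs; the gripper's body (76 mm by 85 mm) begins 54 mm behind the grasp point. The pads swing forward as they close: fully open they stand 13 mm farther back than shut.
Start: joints at [-7.322, 2.75, 5.684, 92.934, 0, 82.678], TCP at [0.525, -0, 0.253] pointing down, gripper open.
Joint ranges: [-166.93, 166.93], [-56.73, 111.36], [-69.38, 81.34], [-121.58, 131.49], [-85.45, 84.26], [-180, 180]. Speed limits (degrees/s): [159.86, 159.86, 180, 180, 180, 180].

INTERFACE

Orientations are given as [roll, pitch, yaw] about the fixed x, y, z axes, in that order (R = Rz(yaw) Ry(pitch) Rx(roll)).
In Python, from cell import * gives the robot as it stands.
- The arm moves only by the tool send_rows, never from a script. Its argument "series" is a list of rows, each a list of 5 numbers: the shift along the tool's x, y, z in cm, then the turn about the tool's x in rad, then the opening, from 0 (shut) to 1 (fully open). A call has 1 to 8 rows; each row shifts and turns the pose as measured when the row begins, along the tool's axes as they then stand; what a row does not reach is not made up. A row lasts 1/12 s, in which the tool goes at most 41.7 mm and 7.16 degrees, less where a joint would pass 70% of its speed; a pose out of reach is approached as far as the arm can. A call is refused whole if a number of a shift passes 4.17 or a number of a turn 0.125, either way. A call with a gripper value outside its range is refused whole. The fingers move at their own pace and stop on an object; "squeeze" is the grip in N (left out, the last holds). Time passes only in rows, so rows that do not move let the fingers close. It gives the time, the measured TCP pose, the force and the opening at its end, in the units of the state.
- get_obs(): the state, without advancing time (a new reading comes with each control period).
- camera(name): name is "scene" or "side" or "wrist"; returns a dict with "img" (480x640x3 uint8, blue, green, red), "camera_matrix" (3x3 intrinsics, pixels), "rvec" (rotation vector, rad) and "tvec" (3), from world to camera coordinates, as OpenCV has them; the wrist camera has in their place "T_tool_cam" (4x4, takes a point from camera to tool coordinates, whose origin is the TCP and whose axes are the tool frame's). Camera axes: x right, y down, z forward; pixel columns grow to the right and rows downward; lengths in m; the calibration is good to about 2 mm. A picture is of the moment at which its call begins: read the wrist's pose just before it. There is no depth.
- job_done(): hands the job in, once; it reports no verdict.
The state is a dict: "time_s": time; "q": joint angles; "qvel": joint speeds; "tau": joint torques, N m; "ee_pos": TCP position; "orientation": TCP orientation; "contact_force": force on the tool from outside, world axes, zero at the start; "torque": the same for the moment, N m; "opening": finger opening in m.
Only numpy, scipy, OpenCV 4.12 (cv2) and the standard library are available. Lean on these libraries where they do the work, as an engineer would, in place of code of your own. Each camera call takes 0.05 s, during which the arm holds its last target. There are 200 camera calls.

TASK

Lay out the loose controls upright on the plywood panel and square with it: the long white control box midway between the fixed thermostat and the fixed antenna socket plate, in line with them and lengthwise from one to the other; in front of (robot's side of) the thermostat the winged white antenna, long side towards it; in front of the socket plate the black rocker switch, its long side pointing front to back; each of these two centred on the device behind it, with a gap of about 30 mm. Then put the round white sensor on top of the control box, at its middle. Leave the mug, screwdriver and screw tray where they are.

Things in the scene. Friction and masses are not known exactly. Their poses are not given: they have to be found in the camera images.
- panel: Plywood mounting panel, fixed flat on the table, 220 (x) by 360 (y) by 16 mm thick. Origin: centre of its underside. x points away from the robot (turned up to 0.2 rad), y left. Thermostat and socket plate are fixed on its top, both centred at x = +0.055, one at y = +0.12, the other at y = -0.12; which is on which side varies.
- thermostat: Black thermostat with a dark display showing two blue bars, 86 by 86 by 23 mm high, fixed flat on the panel, square with it. Origin: centre of its underside (panel's top); axes parallel to the panel's, front is -x (robot's side).
- socket: Black antenna socket plate with a brass stub in the middle, 70 by 70 by 7 mm (stub to 19 mm), fixed flat on the panel, square with it. Origin: centre of its underside (panel's top); axes parallel to the panel's, front is -x.
- controlbox: Loose long white control box, 60 (x) by 110 (y) by 28 mm high, upright sides, two black tape strips along its flat top. Origin: centre of its underside; y is its long axis, z up. Grip it across its 60 mm width. About 200 g.
- antenna: Loose white antenna with sloping wings, 56 (x) by 100 (y) mm; raised middle 46 mm long and 36 mm high over the whole 56 mm width, the wings sloping down to 14 mm at the ends; x faces are upright and flat. Origin: centre of its underside; y is its long axis. Grip it across its 56 mm width at the middle. About 150 g.
- switch: Loose black rocker switch, 70 (x) by 46 (y) mm, body 18 mm high, with a grey rocker in its top (to 23 mm). Origin: centre of its underside; x is its long axis. Grip it across its 46 mm width. About 90 g.
- sensor: Loose round white sensor, a disc of 44 mm diameter and 18 mm high, upright wall to 14 mm. Origin: centre of its underside, z up. About 50 g.
- mug: Bystander: white mug, 80 mm across, 90 mm high, beyond the panel. Origin: centre of its underside. Leave it alone.
- screwdriver: Bystander: screwdriver lying on the table beyond the panel. Origin at its middle, on the table. Leave it alone.
- screwtray: Bystander: grey open screw tray, 80 by 110 by 30 mm, beyond the panel. Origin: centre of its underside. Leave it alone.

How it is judged:
By the outcome, as a careful person would: the job done as asked, in the order asked, and still so for the second after the job is handed in, with the robot touching nothing.
It also fails if it takes over 104 s, if anything falls off the work surface, if the arm or the gripper's body presses on something with over 40 N, if the wrist force passes 120 N, or if a joint passes its speed limit or range.

## Working session

There is one attempt and no reset: what is moved stays moved. The work goes in short steps, Python scripts to look and compute and a tool call to move; the robot and the scene stay as the last step left them, time stands still between calls to the robot, and variables do not carry over. Pictures are saved under pics/ and viewed, about 12 in all and at most 16, crops included, and the job is handed in when it is done.

Besides the shell and the picture viewer there is one more tool, called after "Call:" as name(argument=value, ...) on one line, values as JSON. send_rows: Moves the arm, as the interface text tells. Its arguments: {"type":"object","properties":{"series":{"type":"array"},"squeeze":{"type":"number"}},"required":["series"]}

```bash
ls; mkdir -p pics; cat > h.py <<'E'
from cell import *
import numpy as np, cv2
from scipy.spatial.transform import Rotation as Rn
def Rm(o): return Rn.from_euler('xyz',o,degrees=True).as_matrix()
def snap(name,fn):
    o=get_obs(); c=camera(name); cv2.imwrite('pics/'+fn+'.png',c['img'])
    K=np.array(c['camera_matrix'])
    if name=='wrist':
        T=np.eye(4);T[:3,:3]=Rm(o['orientation']);T[:3,3]=o['ee_pos'];T=T@np.array(c['T_tool_cam'])
        R=T[:3,:3];C=T[:3,3]
    else:
        R=cv2.Rodrigues(np.array(c['rvec']))[0].T; C=-R@np.array(c['tvec']).ravel()
    np.savez('pics/'+fn+'.npz',K=K,R=R,C=C)
    return c['img']
def ray(fn,uv,z):
    d=np.load('pics/'+fn+'.npz'); uv=np.atleast_2d(np.array(uv,float))
    r=(d['R']@np.linalg.inv(d['K'])@np.c_[uv,np.ones(len(uv))].T).T
    return (d['C']+r*((z-d['C'][2])/r[:,2])[:,None])[:,:2]
def proj(fn,p):
    d=np.load('pics/'+fn+'.npz'); p=np.atleast_2d(p)
    q=(d['K']@d['R'].T@(p-d['C']).T).T
    return q[:,:2]/q[:,2:]
E
python3 - <<'E'
from h import *
o=get_obs(); print(o)
for n in ('scene','side','wrist'):
    snap(n,n+'0'); d=np.load(f'pics/{n}0.npz'); print(n,d['C'].round(3),d['R'].round(2).tolist(),d['K'][0,0])
E
```

```text
pics
{'time_s': 0.0, 'q': array([-7.32251827e+00,  2.79257464e+00,  5.59216752e+00,  9.29336850e+01,
       -2.90416776e-03,  8.26783367e+01]), 'qvel': array([ 0.07231067,  0.08739694,  0.05735315, -0.06147902, -0.00168474,
       -0.04001311]), 'tau': array([ 2.96208136e-04, -3.38780022e+01,  3.20016932e+01,  2.03766406e-02,
       -2.11149008e-04,  6.20949692e-06]), 'ee_pos': array([5.24441534e-01, 4.30874845e-05, 2.52124844e-01]), 'orientation': array([-96.08094713,  89.86587644, 173.91820124]), 'contact_force': array([ 0.32097766, -0.09063864, -0.60038621]), 'torque': array([-0.01217124, -0.04327746, -0.00848295]), 'opening': 0.08539247517798375}
scene [ 1.395 -0.158  1.143] [[0.16, 0.79, -0.59], [0.99, -0.12, 0.1], [0.01, -0.6, -0.8]] 617.178693421595
side [ 0.294 -1.015  0.976] [[0.96, -0.19, 0.21], [-0.28, -0.62, 0.73], [-0.01, -0.76, -0.65]] 616.6759178745814
wrist [0.525 0.07  0.374] [[1.0, -0.0, -0.0], [-0.0, -0.96, -0.27], [-0.0, 0.27, -0.96]] 338.2416041555047
```

View pics/scene0.png

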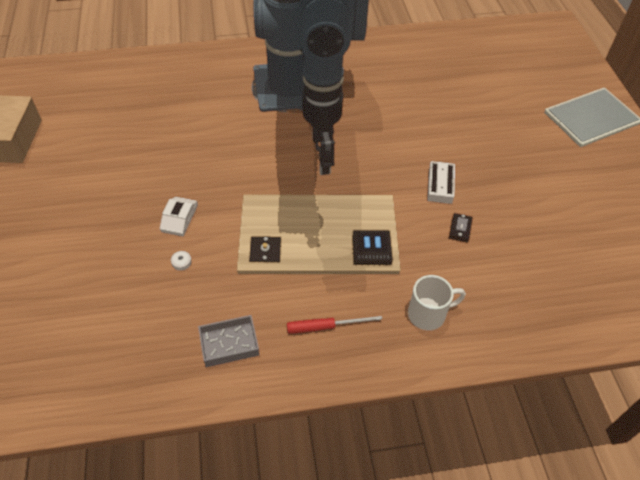

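View pics/wrist0.png

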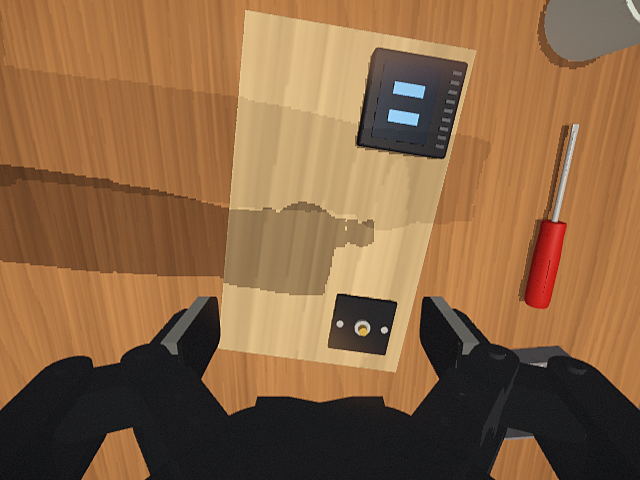

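The scene view shows the panel at (240-398, 195-272), with the socket at (265,248) and the thermostat at (372,247). The antenna is at (178,215), the sensor at (181,260), the control box at (442,182) and the switch at (461,227). The wrist view shows the panel corners near (247,11), (476,50), (397,372) and (220,348).

```bash
python3 - <<'E'
from h import *
W=[(247,11),(476,50),(397,372),(220,348)]
P=ray('wrist0',W,.016);print('panel corners',P.round(4).tolist(), np.linalg.norm(P-np.roll(P,-1,0),axis=1).round(4))
for n,uv,z in [('sock',(362,328),.035)]: print(n,ray('wrist0',[uv],z).round(4))
t=ray('wrist0',[(356,145),(372,48)],.03);print('th left edge',t.round(4))
# socket corners
print('sock corners',ray('wrist0',[(337,294),(397,302),(388,355),(328,347)],.023).round(4).tolist())
print('th corners',ray('wrist0',[(377,48),(467,64),(444,158),(358,145)],.039).round(4).tolist())
for n,uv,z in [('box',(442,178),.028),('switch',(461,226),.02),('ant',(178,210),.03),('sens',(181,258),.018),('mug',(430,300),.09),('tray',(229,340),.02),('scr',(335,323),.01)]:
    print(n,ray('scene0',[uv],z).round(3))
E
```

```text
panel corners [[0.4571, 0.1891], [0.6722, 0.1567], [0.6194, -0.1993], [0.4034, -0.1656]] [0.2174 0.3598 0.2186 0.3587]
sock [[ 0.5715 -0.1274]]
th left edge [[0.5596 0.0702]
 [0.5717 0.155 ]]
sock corners [[0.5436, -0.0914], [0.6118, -0.1012], [0.6054, -0.1704], [0.5338, -0.1596]]
th corners [[0.5749, 0.1528], [0.656, 0.1399], [0.6436, 0.0582], [0.5606, 0.0702]]
box [[0.43  0.321]]
switch [[0.575 0.326]]
ant [[ 0.438 -0.319]]
sens [[ 0.569 -0.318]]
mug [[0.799 0.179]]
tray [[ 0.789 -0.227]]
scr [[ 0.778 -0.007]]
```

View pics/side0.png

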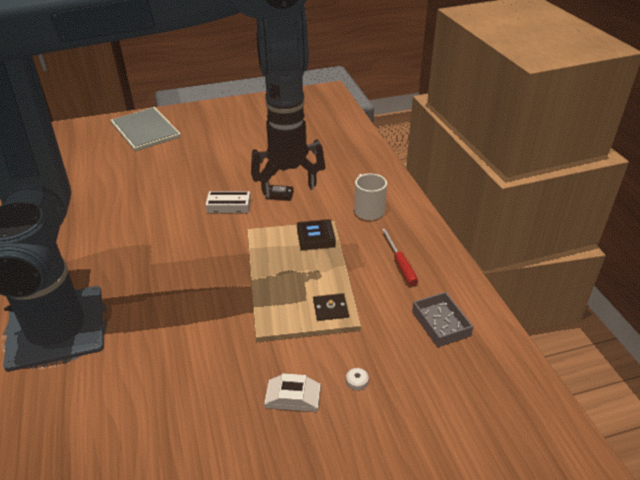

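The side view confirms the layout: the box and switch are beyond the panel at (228,202) and (280,192), the antenna is at (293,393) and the sensor at (357,378). Next I'll add a planner helper and move over the left-hand parts for a closer view.

```bash
cat >> h.py <<'E'
def plan(xyz,jaw=None):
    "tool-frame shift (cm) to TCP target at present orientation; turn (rad) about tool x for jaw axis angle (deg, world, mod 180)"
    o=get_obs();R=Rm(o['orientation']);p=np.array(o['ee_pos'])
    s=R.T@(np.array(xyz)-p)*100
    a=np.degrees(np.arctan2(R[1,1],R[0,1]))
    t=None
    if jaw is not None:
        d=(jaw-a+90)%180-90; t=np.radians(-d)  # tool x down: + turn lowers world yaw
    print('t',round(o['time_s'],2),'at',p.round(4),'jaw',round(a,2),'shift',s.round(2),'turn',t,'q6',o['q'][5].round(1),'F',np.array(o['contact_force']).round(1),'open',round(o['opening'],4),'tilt',R[:,0].round(3))
E
python3 - <<'E'
from h import *
plan([.48,.30,.26],90)
E
```

```text
t 0.15 at [0.5246 0.     0.2524] jaw 0.0 shift [ -0.75  -4.46 -30.  ] turn -1.5707876138463075 q6 82.7 F [-0.7  0.8 -0.2] open 0.0853 tilt [-0.002  0.    -1.   ]
```

Call:
send_rows(series=[[0,-0.6,-3.8,0,1],[0,-0.6,-3.8,0,1],[-0.1,-0.6,-3.8,0,1],[-0.1,-0.6,-3.8,0,1],[-0.1,-0.6,-3.8,0,1],[-0.1,-0.6,-3.8,0,1],[-0.1,-0.6,-3.8,0,1],[-0.1,-0.6,-3.8,0,1]], squeeze=40)

```text
time_s: 0.82
ee_pos: [0.4776, 0.3072, 0.2529]
orientation: [-53.1, 89.5, -144.2]
contact_force: [1.5, -0.2, 0.3]
opening: 0.0854
```

```bash
python3 - <<'E'
from h import *
snap('wrist','w1');plan([.48,.30,.26],90)
E
```

```text
t 0.87 at [0.4757 0.3145 0.2523] jaw -0.68 shift [-0.78  0.44  1.44] turn 1.5588449782685356 q6 117.2 F [0.5 3.6 0. ] open 0.0854 tilt [-0.009  0.002 -1.   ]
```

View pics/w1.png

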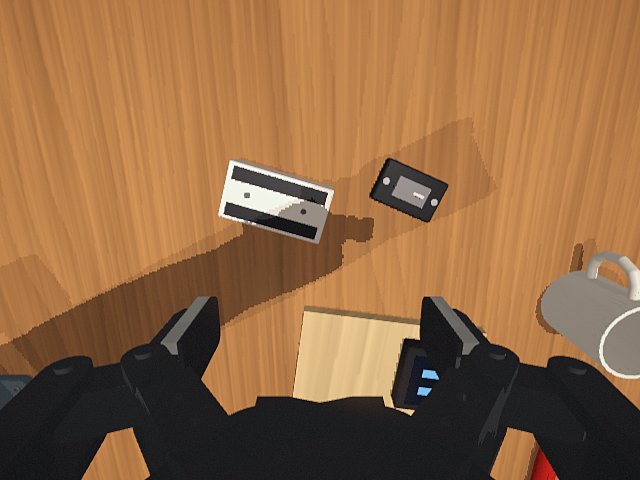

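w1 shows the box top corners at about (230,160), (333,188), (319,243) and (219,215), and the switch at (389,159), (447,186), (431,222) and (371,194). The arm was still settling in that picture, so I'll measure again now that it is static, using masks.

```bash
cat >> h.py <<'E'
def rect(fn,mask,z,roi=None,amin=300):
    "corner fit of largest blob's hull in roi, as rectangle on plane z: centre, sides, angle of long side"
    m=(mask*255).astype(np.uint8)
    if roi: x0,y0,x1,y1=roi; k=np.zeros_like(m);k[y0:y1,x0:x1]=1;m*=k
    m=cv2.morphologyEx(m,cv2.MORPH_OPEN,np.ones((3,3)))
    cs=[c for c in cv2.findContours(m,cv2.RETR_EXTERNAL,cv2.CHAIN_APPROX_NONE)[0] if cv2.contourArea(c)>amin]
    if not cs: print('none');return
    h=cv2.convexHull(np.vstack(cs))[:,0,:].astype(float)
    w=ray(fn,h,z)
    (c,s,a)=cv2.minAreaRect((w*1000).astype(np.float32))
    if s[0]<s[1]: a+=90; s=s[::-1]
    print(fn,'z',z,'c',np.round(c,1),'s',np.round(s,1),'ang',round((a+90)%180-90,1),'px',h.min(0),h.max(0)); return np.array(c)/1000
def masks(fn):
    i=cv2.imread('pics/'+fn+'.png').astype(int); mx=i.max(2);mn=i.min(2)
    return ((mx-mn)<25)&(mn>70), mx<75
E
python3 - <<'E'
from h import *
snap('wrist','w2');plan([.48,.30,.26],75)
w,d=masks('w2')
rect('w2',w|d,.028,(200,130,360,265))
rect('w2',w|d,.018,(355,130,480,240))
print(ray('w2',[(230,160),(333,188),(319,243),(219,215)],.028).mean(0),ray('w2',[(389,159),(447,186),(431,222),(371,194)],.018).mean(0))
E
```

```text
t 0.92 at [0.4765 0.3107 0.2522] jaw -0.65 shift [-0.78  0.36  1.07] turn -1.3203478721995676 q6 117.0 F [ 0.5 -0.3 -0.6] open 0.0853 tilt [-0.008 -0.003 -1.   ]
w2 z 0.028 c [430.8 321. ] s [109.3  61.8] ang -17.4 px [221. 168.] [331. 250.]
w2 z 0.018 c [568.9 328.4] s [71.8 45.3] ang -24.3 px [372. 168.] [449. 230.]
[0.4284671  0.32891112] [0.56816617 0.33797605]
```

Call:
send_rows(series=[[2.5,-2.3,-0.5,0,1],[2.5,-2.3,-0.5,0,1],[2.5,0,0,-0.12,1],[0,0,0,-0.12,1],[0,0,0,-0.12,1],[0,0,0,-0.12,1],[0,0,0,-0.12,1],[0,0,0,-0.12,1]])

```text
time_s: 1.58
ee_pos: [0.4252, 0.3199, 0.1688]
orientation: [-100.1, 89.0, -147.7]
contact_force: [0.1, 0.4, 0.2]
opening: 0.0858
```

Call:
send_rows(series=[[0,0,0,-0.12,1],[0,0,0,-0.12,1],[0,0,0,-0.12,1],[0,0,0,-0.12,1],[0,0,0,-0.08,1],[0,0,0,0,1]])

```text
time_s: 2.08
ee_pos: [0.4245, 0.3151, 0.1655]
orientation: [-130.8, 88.6, -144.9]
contact_force: [0.4, 0.7, -0.2]
opening: 0.0854
```

```bash
python3 - <<'E'
from h import *
snap('wrist','w3');plan([.431,.321,.17],72.6)
w,d=masks('w3')
print(proj('w3',[[.431,.321,.028]]))
E
```

```text
t 2.13 at [0.4244 0.315  0.1654] jaw 75.75 shift [-0.49  0.73  0.48] turn 0.05499512678769213 q6 43.7 F [ 0.8 -0.6 -1.1] open 0.0851 tilt [-0.021 -0.015 -1.   ]
[[331.90986583 245.40065651]]
```

View pics/w3.png

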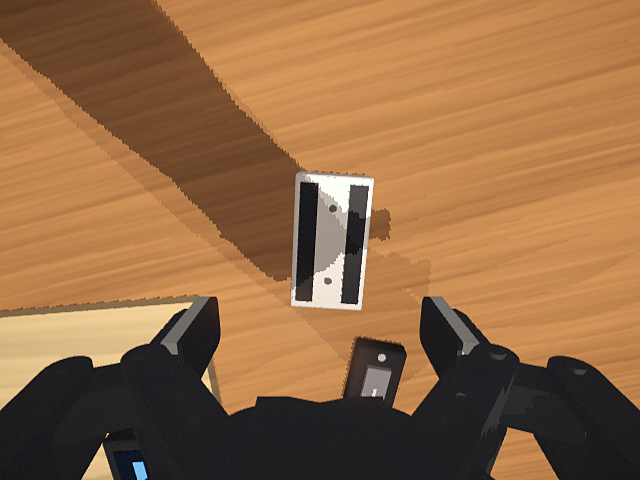

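w3 shows the box top at (298,172), (373,178), (361,310) and (291,304), nearly aligned with the jaws.

```bash
python3 - <<'E'
from h import *
w,d=masks('w3')
c=rect('w3',w|d,.028,(285,160,380,315))
P=ray('w3',[(297,172),(374,178),(362,310),(291,304)],.028);print(P.round(4).tolist(),P.mean(0));e=(P[3]+P[2]-P[0]-P[1]);print(np.degrees(np.arctan2(e[1],e[0])))
plan([*P.mean(0),.02],None)
E
```

```text
w3 z 0.028 c [427.4 320.4] s [105.7  59.3] ang -17.5 px [292. 172.] [373. 303.]
[[0.3687, 0.3089], [0.3872, 0.3643], [0.4918, 0.3323], [0.4724, 0.2757]] [0.4300248  0.32030361]
-17.381861649073986
t 2.13 at [0.4244 0.315  0.1654] jaw 75.75 shift [14.51  0.93  0.65] turn None q6 43.7 F [ 0.8 -0.6 -1.1] open 0.0851 tilt [-0.021 -0.015 -1.   ]
```

Call:
send_rows(series=[[2,0.3,0.2,0.028,1],[2,0.2,0.2,0.027,1],[2,0.2,0.2,0,1],[2,0.2,0,0,1],[1,0,0,0,1],[0,0,0,0,1]])

```text
time_s: 2.63
ee_pos: [0.4333, 0.3197, 0.0736]
orientation: [-123.0, 88.8, -141.4]
contact_force: [-0.9, -0.6, -0.2]
opening: 0.0854
```

```bash
python3 - <<'E'
from h import *
plan([.430,.3205,.027],72.6)
c=camera('wrist');K=c['camera_matrix'];T=np.linalg.inv(np.array(c['T_tool_cam']))
for x in (0,.009,.022):
  for z in (-.011,.011):
    for y in (-.0425,.0425):
      q=K@(T@[x,y,z,1])[:3];print(x,y,z,(q[:2]/q[2]).round(0))
E
```

```text
t 2.63 at [0.4333 0.3197 0.0736] jaw 71.52 shift [ 4.66  0.05 -0.29] turn -0.018801133783709647 q6 47.9 F [-0.9 -0.6 -0.2] open 0.0854 tilt [-0.016 -0.013 -1.   ]
0 -0.0425 -0.011 [212. 300.]
0 0.0425 -0.011 [427. 300.]
0 -0.0425 0.011 [216. 349.]
0 0.0425 0.011 [423. 349.]
0.009 -0.0425 -0.011 [218. 291.]
0.009 0.0425 -0.011 [421. 291.]
0.009 -0.0425 0.011 [222. 337.]
0.009 0.0425 0.011 [417. 337.]
0.022 -0.0425 -0.011 [226. 279.]
0.022 0.0425 -0.011 [413. 279.]
0.022 -0.0425 0.011 [230. 322.]
0.022 0.0425 0.011 [409. 322.]
```

Call:
send_rows(series=[[2,0,-0.2,-0.01,1],[2,0,-0.1,-0.01,1],[1.2,0,0,0,1],[0.2,0,0,0,1],[0,0,0,0,1]])

```text
time_s: 3.1
ee_pos: [0.4342, 0.3219, 0.0257]
orientation: [-112.0, 89.4, -129.6]
contact_force: [0.3, 0.1, 0.5]
opening: 0.0857
```

```bash
python3 - <<'E'
from h import *
plan([.430,.3205,.019],72.6)
E
```

```text
t 3.1 at [0.4342 0.3219 0.0257] jaw 72.48 shift [ 0.67 -0.25 -0.36] turn -0.0021682270102918173 q6 47.1 F [0.3 0.1 0.5] open 0.0857 tilt [-0.006 -0.008 -1.   ]
```

Call:
send_rows(series=[[0.5,-0.2,-0.3,0,1],[0.3,-0.1,-0.2,0,1],[0,0,0,0,0.5],[0,0,0,0,0.3],[0,0,0,0,0.3],[0,0,0,0,0.3],[0,0,0,0,0.3],[0,0,0,0,0.3]], squeeze=40)

```text
time_s: 3.77
ee_pos: [0.4311, 0.322, 0.0225]
orientation: [-59.5, 89.8, -77.1]
contact_force: [0.2, 0.5, -1.6]
opening: 0.0588
```

```bash
python3 - <<'E'
from h import *
plan([.430,.3205,.019],72.6)
E
```

```text
t 3.77 at [0.4311 0.322  0.0225] jaw 72.41 shift [ 0.35 -0.18 -0.07] turn -0.003280672216103114 q6 47.3 F [ 0.2  0.5 -1.6] open 0.0588 tilt [ 0.001 -0.004 -1.   ]
```

Call:
send_rows(series=[[-2,0,0,0,0.3],[-3,0,0,0,0.3],[-3,-1,1,0,0.3],[0,-2.5,2.4,0,0.3],[0,-2.7,2.5,0,0.3],[0,-2.7,2.5,0,0.3],[0,-2.7,2.5,0,0.3],[0,-2.7,2.5,0,0.3]])

```text
time_s: 4.43
ee_pos: [0.5147, 0.1457, 0.1039]
orientation: [-121.8, 89.7, -138.4]
contact_force: [0.6, 0.5, -1.2]
opening: 0.0593
```

Call:
send_rows(series=[[0,-2.7,2.5,0,0.3],[0,-2.7,2.5,0,0.3],[0,-2.7,2.5,0,0.3],[0,-2.5,2.3,0.06,0.3],[0,0,0,0.12,0.3],[0,0,0,0.12,0.3],[0,0,0,0.12,0.3],[0,0,0,0.12,0.3]])

```text
time_s: 5.1
ee_pos: [0.5833, -0.0018, 0.1014]
orientation: [-71.6, 89.6, -120.6]
contact_force: [0.1, -0.1, -0.8]
opening: 0.0594
```

Call:
send_rows(series=[[0,0,0,0.12,0.3],[0,0,0,0.12,0.3],[0,0,0,0.12,0.3],[0,0,0,0.12,0.3],[0,0,0,0.12,0.3],[0,0,0,0.12,0.3],[0,0,0,0.06,0.3],[0,0,0,0,0.3]])

```text
time_s: 5.77
ee_pos: [0.5812, -0.0028, 0.0966]
orientation: [-61.6, 89.3, -157.3]
contact_force: [-0.1, 0.0, -1.2]
opening: 0.0593
```

```bash
python3 - <<'E'
from h import *
plan([.5915,-.013,.0395],-8.5);snap('wrist','w4')
E
```

```text
t 5.77 at [ 0.5812 -0.0028  0.0966] jaw -5.66 shift [5.7  1.19 0.88] turn 0.04951929582004681 q6 89.0 F [-0.1  0.  -1.2] open 0.0593 tilt [-0.012 -0.005 -1.   ]
```

View pics/w4.png

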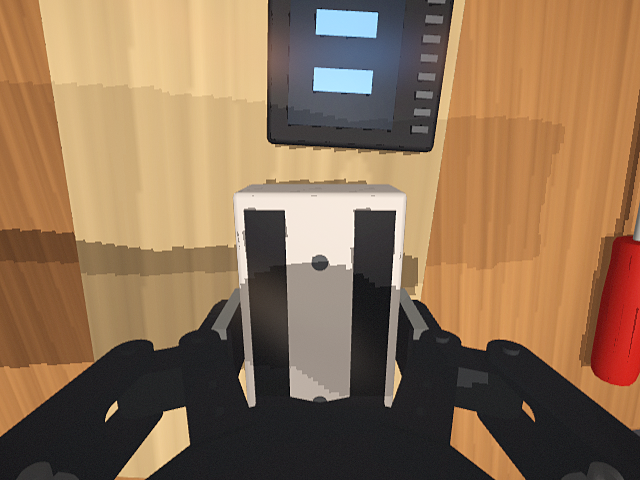

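w4 shows the gripped box with its +y top edge at row ~193, columns 235-404. The thermostat's near edge runs (268,143)-(433,152). The panel's left edge runs (40,0)-(93,360) and its right edge (463,0)-(420,290).

```bash
python3 - <<'E'
from h import *
e=ray('w4',[(235,193),(404,193)],.1021);print('box end',e.round(4).tolist())
o=get_obs();R=Rm(o['orientation']);m=e.mean(0)-o['ee_pos'][:2];print('end rel to TCP along jaw/-z:',m@R[:2,1],-m@R[:2,2])
im=cv2.imread('pics/w4.png').astype(int);b=im[:,:,0];r=im[:,:,2]
h=cv2.cvtColor(im.astype(np.uint8),cv2.COLOR_BGR2HSV)
# panel edge: refine along rows by max gradient of saturation
S=cv2.GaussianBlur(h[:,:,1].astype(float),(5,1),0)
for nm,x0,x1,rows in [('L',40,93,range(10,225,12)),('R',463,430,range(60,225,12))]:
    pts=[]
    for v in rows:
        u=x0+(x1-x0)*v/(360 if nm=='L' else 222); a=int(u)-14
        g=np.abs(S[v,a+4:a+32]-S[v,a:a+28]);pts.append((a+2+g.argmax(),v))
    w=ray('w4',pts,.016);vx,vy,x,y=cv2.fitLine((w*1000).astype(np.float32),cv2.DIST_HUBER,0,.1,.01).ravel()
    n=np.array([vy,-vx]);n*=np.sign(n[0]);print(nm,'ang',np.degrees(np.arctan(-vx/vy)),'n.p',n@[x,y],'res',np.std((w*1000-[x,y])@n))
t=ray('w4',[(268,143),(433,152)],.039);print('th',t.round(4).tolist(),np.degrees(np.arctan2(*(t[1]-t[0])[::-1])))
E
```

```text
box end [[0.5576, 0.0538], [0.6152, 0.0481]]
end rel to TCP along jaw/-z: 7.648609986499622e-05 0.05393921852177218
L ang -8.637898 n.p 420.7734 res 0.19238255625209882
R ang -3.3679569 n.p 649.7333 res 3.067405146071372
th [[0.5613, 0.07], [0.6446, 0.0573]] -8.698566824869944
```

Call:
send_rows(series=[[0.5,0.5,0.3,0.025,0.3],[1,0.4,0.3,0.025,0.3],[1,0.2,0.1,0,0.3],[0.5,0,0,0,0.3],[0,0,0,0,0.3],[0,0,0,0,0.3]])

```text
time_s: 6.32
ee_pos: [0.5912, -0.0123, 0.0611]
orientation: [-64.4, 89.1, -162.8]
contact_force: [-0.2, -0.2, -1.1]
opening: 0.0593
```

```bash
python3 - <<'E'
from h import *
plan([.5917,-.0116,.0395],-8.6)
E
```

```text
t 6.32 at [ 0.5912 -0.0123  0.0611] jaw -8.44 shift [ 2.16  0.07 -0.09] turn 0.0027092113864377425 q6 90.9 F [-0.2 -0.2 -1.1] open 0.0593 tilt [-0.015 -0.005 -1.   ]
```

Call:
send_rows(series=[[0.8,0,0,0,0.3],[0.8,0,-0.1,0,0.3],[0.4,0,0,0,0.3],[0,0,0,0,0.3],[0,0,0,0,0.3]])

```text
time_s: 6.73
ee_pos: [0.5903, -0.0109, 0.0383]
orientation: [-67.2, 89.1, -165.6]
contact_force: [0.4, -0.1, -1.5]
opening: 0.0591
```

```bash
python3 - <<'E'
from h import *
plan([.5917,-.0116,.0395],-8.6)
E
```

```text
t 6.73 at [ 0.5903 -0.0109  0.0383] jaw -8.4 shift [-0.12  0.15  0.05] turn 0.0035591801696226695 q6 91.0 F [ 0.4 -0.1 -1.5] open 0.0591 tilt [-0.016 -0.004 -1.   ]
```

Call:
send_rows(series=[[0,0.15,0.05,0.004,0.3],[0,0,0,0,0.3],[0,0,0,0,0.8],[0,0,0,0,1],[0,0,0,0,1],[0,0,0,0,1],[-2,0,0,0,1],[-3,0,0,0,1]])

```text
time_s: 7.4
ee_pos: [0.5897, -0.011, 0.0854]
orientation: [-73.7, 88.6, -172.3]
contact_force: [0.4, -0.6, 0.2]
opening: 0.0854
```

Call:
send_rows(series=[[-3,0,-2,0,1],[-3,0,-2,0,1],[-3,0,-2,0,1],[-2,0,0,0,1],[0,0,0,0,1],[0,0,0,0,1]])

```text
time_s: 7.9
ee_pos: [0.6046, 0.0505, 0.2083]
orientation: [-62.4, 89.4, -161.1]
contact_force: [0.2, -0.8, -1.4]
opening: 0.0855
```

```bash
python3 - <<'E'
from h import *
snap('wrist','w5');plan([.569,.328,.14],65.7)
E
```

```text
t 7.95 at [0.6047 0.0502 0.2086] jaw -8.78 shift [  6.79  -7.71 -26.94] turn -1.2999034977715305 q6 97.3 F [ 1.2 -0.5  1.2] open 0.0851 tilt [-0.01  -0.004 -1.   ]
```

View pics/w5.png

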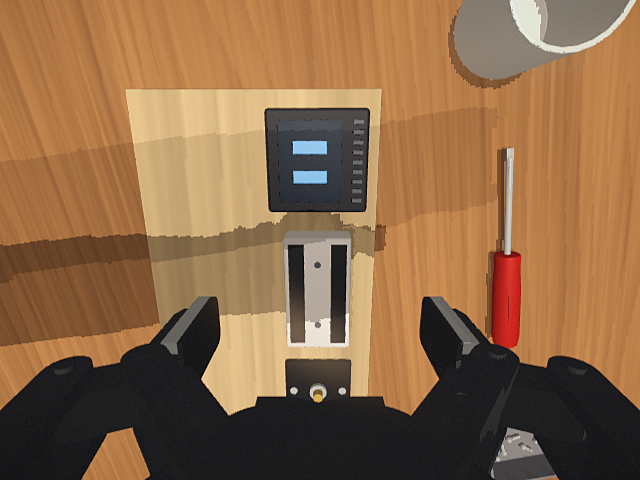

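w5 shows the box lying square between the thermostat at (265-369, 109-212) and the socket, whose near edge runs (286,360)-(351,360). The box bottom edge runs (287,347)-(348,347).

```bash
cat >> h.py <<'E'
yaw=np.radians(-8.6); Nx=np.array([np.cos(yaw),np.sin(yaw)]); Ny=np.array([-np.sin(yaw),np.cos(yaw)])
def pan(p):  # world xy -> panel coords rel. to (n .5317,t .0764)
    p=np.atleast_2d(p); return np.c_[p@Nx-.5317,p@Ny-.0764]
def wor(a,b): return (a+.5317)*Nx+(b+.0764)*Ny
E
python3 - <<'E'
from h import *
print('th',(1e3*pan(ray('w5',[(265,109),(369,109),(366,212),(269,211)],.039))).round(1).tolist())
print('sock',(1e3*pan(ray('w5',[(286,360),(351,360)],.023))).round(1).tolist())
print('stub',(1e3*pan(ray('w5',[(318,393)],.035))).round(1).tolist())
print('box',(1e3*pan(ray('w5',[(283,240),(352,240),(347.5,347),(287.5,347)],.044))).round(1).tolist())
print('panel',(1e3*pan(ray('w5',[(126,90),(381,90),(370,370),(160,330)],.016))).round(1).tolist())
w,d=masks('w5'); 
rect('w5',d,.039,(255,95,375,220)); rect('w5',d,.023,(280,352,356,380))
im=cv2.imread('pics/w5.png');cv2.imwrite('pics/c5.png',cv2.resize(im[80:400,240:400],None,fx=4,fy=4,interpolation=cv2.INTER_CUBIC)[:1280:2,::1][:600,:])
E
```

```text
th [[13.2, 161.1], [96.8, 160.7], [97.3, 76.8], [12.7, 77.8]]
sock [[20.8, -84.3], [89.1, -84.0]]
stub [[54.5, -115.5]]
box [[24.6, 52.9], [85.2, 52.9], [83.4, -54.6], [25.4, -54.7]]
panel [[-109.3, 179.0], [109.4, 178.0], [110.6, -101.5], [-111.4, -53.2]]
w5 z 0.039 c [608.3 101. ] s [84.8 73.4] ang -8.7 px [265. 122.] [368. 211.]
w5 z 0.023 c [ 575.8 -106.2] s [68.  24.8] ang -8.4 px [285. 359.] [349. 379.]
```

The panel frame fits the fixed devices within about 2 mm, and the box is at panel (55, -1) mm. Next is the antenna.

Call:
send_rows(series=[[0,-1.1,3.8,0,1],[0,-1.1,3.8,0,1],[0,-1.1,3.8,0,1],[0,-1.1,3.8,0,1],[0,-1.1,3.8,0,1],[0,-1.1,3.8,0,1],[0,-1.1,3.8,0,1],[0,-1.1,3.8,0,1]])

```text
time_s: 8.62
ee_pos: [0.4634, -0.2407, 0.1941]
orientation: [-93.9, 88.4, 168.0]
contact_force: [0.9, 0.1, -0.0]
opening: 0.0857
```

Call:
send_rows(series=[[0,-1,3.5,0,1],[0,0,0,0,1],[0,0,0,0,1]])

```text
time_s: 8.87
ee_pos: [0.44, -0.2822, 0.1878]
orientation: [-94.6, 87.9, 166.5]
contact_force: [0.5, 0.3, 0.0]
opening: 0.0853
```

```bash
python3 - <<'E'
from h import *
snap('wrist','w6');plan([.438,-.319,.14])
E
```

```text
t 8.92 at [ 0.4399 -0.2821  0.1875] jaw -8.89 shift [4.72 0.56 3.68] turn None q6 59.4 F [ 0.5  0.4 -0.3] open 0.0852 tilt [-0.037  0.008 -0.999]
```

View pics/w6.png

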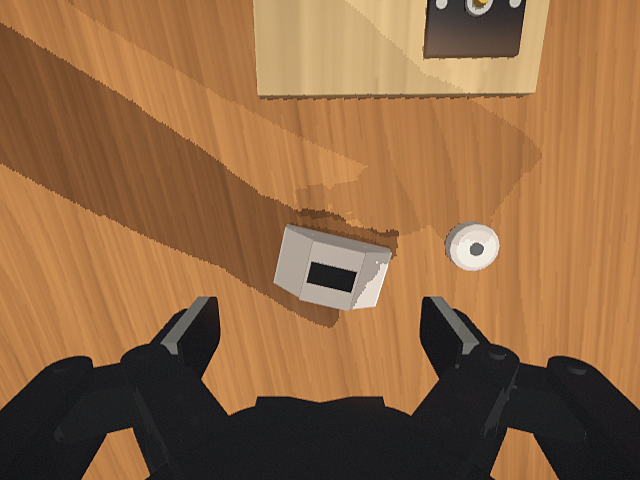

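w6 shows the antenna at (274-391, 225-310), with dark tape around (332,278), and the sensor's top at (472,246). I'll zoom in for the antenna corners.

```bash
python3 - <<'E'
from h import *
im=cv2.imread('pics/w6.png');cv2.imwrite('pics/c6.png',cv2.resize(im[205:325,260:410],None,fx=5,fy=5,interpolation=cv2.INTER_CUBIC))
E
```

```text
(no output)
```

View pics/c6.png

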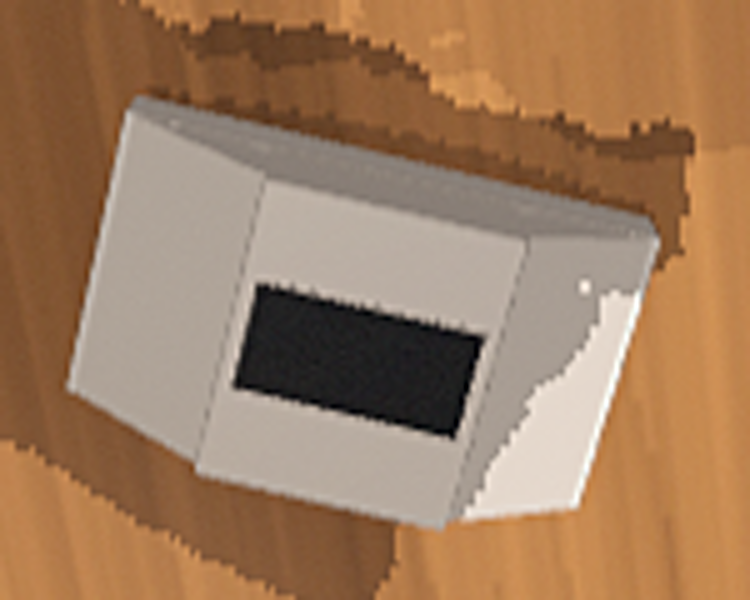

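```bash
python3 - <<'E'
from h import *
f=lambda l:[(260+a/5,205+b/5) for a,b in l]
P=ray('w6',f([(265,178),(528,240),(443,527),(197,468)]),.036)
Q=ray('w6',f([(130,108),(655,240),(577,508),(70,388)]),.014)
for A in (P,Q):
    e=A[1]+A[2]-A[0]-A[3];g=A[0]+A[1]-A[2]-A[3]
    print(A.mean(0).round(4),np.linalg.norm(e)/2,np.linalg.norm(g)/2,np.degrees(np.arctan2(e[1],e[0])),np.degrees(np.arctan2(g[1],g[0]))-90)
s=ray('w6',[(473.5,246.5)],.018);print('sensor',s)
c=(P.mean(0)+Q.mean(0))/2
plan([*c,.02],72)
plan([*c,.12],72)
E
```

```text
[ 0.4385 -0.3213] 0.045311519115238175 0.05501756532885224 -22.42797206644704 -22.31966753890569
[ 0.4385 -0.3216] 0.09871437150221553 0.05548598564994535 -22.73097109507989 -21.77124730919141
sensor [[ 0.56579853 -0.31808121]]
t 8.92 at [ 0.4399 -0.2821  0.1875] jaw -8.89 shift [16.71  1.11  3.94] turn -1.4117167972813451 q6 59.4 F [ 0.5  0.4 -0.3] open 0.0852 tilt [-0.037  0.008 -0.999]
t 8.92 at [ 0.4399 -0.2821  0.1875] jaw -8.89 shift [6.71 0.73 3.92] turn -1.4117167972813451 q6 59.4 F [ 0.5  0.4 -0.3] open 0.0852 tilt [-0.037  0.008 -0.999]
```

Call:
send_rows(series=[[2.5,0.4,2,0,1],[2.5,0.4,1.9,0,1],[1.5,0,0,-0.12,1],[0,0,0,-0.12,1],[0,0,0,-0.12,1],[0,0,0,-0.12,1],[0,0,0,-0.12,1],[0,0,0,-0.12,1]])

```text
time_s: 9.58
ee_pos: [0.4406, -0.3114, 0.111]
orientation: [-146.9, 87.2, 157.4]
contact_force: [0.6, 0.4, -0.1]
opening: 0.0855
```

Call:
send_rows(series=[[0,0,0,-0.12,1],[0,0,0,-0.12,1],[0,0,0,-0.12,1],[0,0,0,-0.12,1],[0,0,0,-0.1,1],[0,0,0,0,1],[0,0,0,0,1]])

```text
time_s: 10.17
ee_pos: [0.4429, -0.2985, 0.104]
orientation: [172.9, 86.6, 152.2]
contact_force: [0.3, -0.2, -0.2]
opening: 0.0856
```

```bash
python3 - <<'E'
from h import *
plan([.4385,-.3214,.025],67.6)
E
```

```text
t 10.17 at [ 0.4429 -0.2985  0.104 ] jaw 69.33 shift [ 7.85 -2.36  0.86] turn 0.030259106508102145 q6 -20.1 F [ 0.3 -0.2 -0.2] open 0.0856 tilt [-0.053  0.028 -0.998]
```

Call:
send_rows(series=[[0,0,0,0,1],[0,0,0,0,1],[0,0,0,0,1],[0,0,0,0,1],[0,0,0,0,1],[0,0,0,0,1],[0,0,0,0,1],[0,0,0,0,1]])

```text
time_s: 10.83
ee_pos: [0.4434, -0.2964, 0.103]
orientation: [172.7, 86.5, 151.7]
contact_force: [-0.2, 0.2, 1.0]
opening: 0.0854
```

```bash
python3 - <<'E'
from h import *
plan([.4385,-.3214,.025],67.6)
E
```

```text
t 10.83 at [ 0.4434 -0.2964  0.103 ] jaw 69.07 shift [ 7.74 -2.57  0.91] turn 0.02569599608254035 q6 -19.6 F [-0.2  0.2  1. ] open 0.0854 tilt [-0.054  0.029 -0.998]
```

Call:
send_rows(series=[[0.5,-0.8,0.3,0.025,1],[0.5,-0.8,0.3,0,1],[0.5,-0.8,0.2,0,1],[1,-0.2,0,0,1],[0.5,0,0,0,1],[0,0,0,0,1]])

```text
time_s: 11.33
ee_pos: [0.4387, -0.3269, 0.069]
orientation: [174.9, 86.5, 152.3]
contact_force: [0.3, 0.2, -0.0]
opening: 0.0855
```

```bash
python3 - <<'E'
from h import *
plan([.4385,-.3214,.025],67.6)
E
```

```text
t 11.33 at [ 0.4387 -0.3269  0.069 ] jaw 67.36 shift [4.41 0.48 0.04] turn -0.004162748453281909 q6 -20.6 F [ 0.3  0.2 -0. ] open 0.0855 tilt [-0.054  0.028 -0.998]
```

Call:
send_rows(series=[[1.5,0.2,0,0,1],[1.5,0.2,0,0,1],[1.1,0.1,0,0,1],[0.2,0,0,0,1],[0,0,0,0,1]])

```text
time_s: 11.75
ee_pos: [0.4372, -0.3203, 0.0228]
orientation: [173.9, 86.4, 151.2]
contact_force: [0.2, 0.3, -0.0]
opening: 0.0858
```

```bash
python3 - <<'E'
from h import *
plan([.4385,-.3214,.025],67.6); print(get_obs()['q'])
E
```

```text
t 11.75 at [ 0.4372 -0.3203  0.0228] jaw 67.32 shift [-0.23 -0.05  0.14] turn -0.004891138548039454 q6 -20.1 F [ 0.2  0.3 -0. ] open 0.0858 tilt [-0.055  0.03  -0.998]
[-42.83647985  13.33321937  -9.29096153  70.88693626  -0.8798079
 -20.14133136]
```

Call:
send_rows(series=[[0,0,0.1,0,1],[0,0,0,0,0.5],[0,0,0,0,0.3],[0,0,0,0,0.3],[0,0,0,0,0.3],[0,0,0,0,0.3],[0,0,0,0,0.3]])

```text
time_s: 12.33
ee_pos: [0.4399, -0.3222, 0.0259]
orientation: [175.3, 86.7, 152.7]
contact_force: [-0.0, 0.7, -1.6]
opening: 0.055
```

Call:
send_rows(series=[[-2,0,0,0,0.3],[-3,0,0,0,0.3],[-2,0,0,0,0.3],[0,0,0,0.12,0.3],[0,0,0,0.12,0.3],[0,0,0,0.12,0.3],[0,0,0,0.12,0.3],[0,0,0,0,0.3]])

```text
time_s: 13.0
ee_pos: [0.4423, -0.3228, 0.097]
orientation: [-157.7, 86.4, 151.0]
contact_force: [-1.0, -0.7, -1.6]
opening: 0.0552
```

```bash
python3 - <<'E'
from h import *
plan([*wor(-.046,.12),.10],-8.6); print(get_obs()['q'])
E
```

```text
t 13.0 at [ 0.4423 -0.3228  0.097 ] jaw 38.73 shift [  0.69  33.03 -30.46] turn 0.8259909776700535 q6 8.7 F [-1.  -0.7 -1.6] open 0.0552 tilt [-0.055  0.031 -0.998]
[-42.67531037  11.12130157  -3.09707749  79.29058576  -0.85452985
   8.66507324]
```

Call:
send_rows(series=[[0,1.5,-1.4,0,0.3],[0,2.9,-2.7,0,0.3],[0,2.9,-2.7,0,0.3],[0,2.9,-2.7,0,0.3],[0,2.9,-2.7,0,0.3],[0,2.9,-2.7,0,0.3],[0,2.9,-2.7,0,0.3],[0,2.9,-2.7,0,0.3]])

```text
time_s: 13.67
ee_pos: [0.4839, -0.0257, 0.1012]
orientation: [-155.4, 86.6, 153.8]
contact_force: [1.3, 0.5, -1.9]
opening: 0.0557
```

Call:
send_rows(series=[[0,2.9,-2.7,0,0.3],[0,2.9,-2.7,0,0.3],[0,2.9,-2.7,0,0.3],[0,1,-1,0,0.3],[0,0,0,0,0.3],[0,0,0,0,0.3]])

```text
time_s: 14.17
ee_pos: [0.4994, 0.1213, 0.1032]
orientation: [-159.5, 86.5, 151.5]
contact_force: [0.5, -1.5, -2.2]
opening: 0.0556
```

```bash
python3 - <<'E'
from h import *
plan([*wor(-.046,.12),.10],-8.6); print(get_obs()['q'])
E
```

```text
t 14.17 at [0.4994 0.1213 0.1032] jaw 41.05 shift [0.27 0.79 0.67] turn 0.8665022452985506 q6 54.0 F [ 0.5 -1.5 -2.2] open 0.0556 tilt [-0.054  0.029 -0.998]
[ 5.05956134  5.13751327 -9.01742002 78.76463384  1.93344329 53.99847071]
```

Call:
send_rows(series=[[0,0.4,0.3,0.12,0.3],[0,0.4,0.3,0.12,0.3],[0,0,0,0.12,0.3],[0,0,0,0.12,0.3],[0,0,0,0.12,0.3],[0,0,0,0.12,0.3],[0,0,0,0.12,0.3],[0,0,0,0,0.3]])

```text
time_s: 14.83
ee_pos: [0.508, 0.1099, 0.1003]
orientation: [-102.6, 86.3, 158.3]
contact_force: [-0.4, 0.3, -1.7]
opening: 0.0553
```

```bash
cat >> h.py <<'E'
def held(gp,go,oc,target,zb,objyaw,ty):
    "grip pose gp,go(deg), object bottom centre oc (xyz) and yaw at grip; plan so it comes to target xy, bottom zb, yaw ty"
    R0=Rm(go);v=R0.T@(np.array(oc)-gp);o=get_obs();R=Rm(o['orientation'])
    M=R@R0.T@Rn.from_euler('z',objyaw,degrees=True).as_matrix()
    y=np.degrees(np.arctan2(M[1,0],M[0,0]));d=(ty-y+90)%180-90
    print('obj yaw err',round(d,2),'obj up',M[:,2].round(3),'turn',round(np.radians(-d),3),'bottom now',(np.array(o['ee_pos'])+R@v).round(4))
    plan(np.array([*target,zb])-R@v)
E
python3 - <<'E'
from h import *
held([.4399,-.3222,.0259],[175.3,86.7,152.7],[.4385,-.3214,0],wor(-.046,.12),.03,67.6,-8.6)
E
```

```text
obj yaw err 0.22 obj up [0.073 0.032 0.997] turn -0.004 bottom now [0.5066 0.1106 0.0744]
t 14.83 at [0.508  0.1099 0.1003] jaw -9.01 shift [ 4.44  0.4  -1.07] turn None q6 102.9 F [-0.4  0.3 -1.7] open 0.0553 tilt [-0.059  0.024 -0.998]
```

Call:
send_rows(series=[[-4,0,0,0,0.3],[-4,0,0,0,0.3],[0,0,0,0,0.3],[0,0,0,0,0.3]])

```text
time_s: 15.17
ee_pos: [0.5047, 0.1018, 0.1733]
orientation: [-95.7, 85.2, 165.8]
contact_force: [-0.9, 0.4, -2.2]
opening: 0.0556
```

```bash
python3 - <<'E'
from h import *
plan([*wor(-.046,.12),.10],-8.6); print(get_obs()['q'])
E
```

```text
t 15.17 at [0.5047 0.1018 0.1733] jaw -8.52 shift [ 7.3   0.81 -1.97] turn 0.0014770785557258986 q6 101.6 F [-0.9  0.4 -2.2] open 0.0556 tilt [-0.081  0.021 -0.996]
[  3.11239327   5.72724748  -0.43213693  88.443849     1.43536039
 101.59014595]
```

Call:
send_rows(series=[[1,0,-0.1,0,0.3],[1,0,-0.1,0,0.3],[1,0,-0.1,0,0.3],[1,0,-0.1,0,0.3],[1,0,-0.1,0,0.3],[1,0,-0.1,0,0.3],[1,0,-0.1,0,0.3],[1,0,0,0,0.3]])

```text
time_s: 15.83
ee_pos: [0.4962, 0.1092, 0.0814]
orientation: [-94.7, 84.9, 167.1]
contact_force: [0.3, -0.0, -1.8]
opening: 0.0557
```

```bash
python3 - <<'E'
from h import *
held([.4399,-.3222,.0259],[175.3,86.7,152.7],[.4385,-.3214,0],wor(-.046,.12),.03,67.6,-8.6); print(get_obs()['q'])
E
```

```text
obj yaw err -0.54 obj up [0.1   0.036 0.994] turn 0.009 bottom now [0.4941 0.1098 0.0555]
t 15.83 at [0.4962 0.1092 0.0814] jaw -8.25 shift [ 2.43  1.59 -1.37] turn None q6 102.2 F [ 0.3 -0.  -1.8] open 0.0557 tilt [-0.087  0.02  -0.996]
[  3.97531844   7.11108941  -9.52920887  78.24963152   1.48368438
 102.18338148]
```

Call:
send_rows(series=[[-1.2,0,0,0,0.3],[-1.2,0,0,0,0.3],[-1.2,0,0,0,0.3],[-1.2,0,0,0,0.3],[-1.2,0,0,0,0.3],[-1.2,0,0,0,0.3],[-1.2,0,0,0,0.3],[0,0,0,0,0.3]])

```text
time_s: 16.5
ee_pos: [0.5043, 0.1077, 0.1744]
orientation: [-94.8, 85.0, 167.0]
contact_force: [1.0, 0.5, -0.5]
opening: 0.0554
```

```bash
python3 - <<'E'
from h import *
plan([*wor(-.046,.12),.10],-8.6)
E
```

```text
t 16.5 at [0.5043 0.1077 0.1744] jaw -8.17 shift [ 7.4   0.98 -1.39] turn 0.007426104590420026 q6 101.9 F [ 1.   0.5 -0.5] open 0.0554 tilt [-0.085  0.02  -0.996]
```

Call:
send_rows(series=[[4,0,0,0,0.3],[4,0,0,0,0.3],[0,0,0,0,0.3],[0,0,0,0,0.3]])

```text
time_s: 16.83
ee_pos: [0.5037, 0.1096, 0.1021]
orientation: [-98.9, 85.9, 162.9]
contact_force: [1.4, -0.4, -0.8]
opening: 0.0556
```

```bash
python3 - <<'E'
from h import *
plan([*wor(-.046,.12),.10],-8.6)
E
```

```text
t 16.83 at [0.5037 0.1096 0.1021] jaw -8.17 shift [ 0.19  0.43 -1.27] turn 0.007524399608021302 q6 102.1 F [ 1.4 -0.4 -0.8] open 0.0556 tilt [-0.068  0.021 -0.997]
```

Call:
send_rows(series=[[-1.4,0,0,0,0.3],[-1.4,0,0,0,0.3],[-1.4,0,0,0,0.3],[-1.4,0,0,0,0.3],[-1.4,0,0,0,0.3],[0,0,0,0,0.3],[4,0,0,0,0.3],[4,0,0,0,0.3]])

```text
time_s: 17.5
ee_pos: [0.5193, 0.1104, 0.1228]
orientation: [-123.2, 88.0, 138.6]
contact_force: [0.0, 0.1, -2.8]
opening: 0.0555
```

Call:
send_rows(series=[[0,0,0,0,0.3],[-1.4,0,-0.1,0,0.3],[-1.4,0,-0.1,0,0.3],[-1.4,0,-0.1,0,0.3],[-1.4,0,-0.1,0,0.3],[-1.4,0,-0.1,0,0.3],[4,0,0,0,0.3],[4,0,0,0,0.3]])

```text
time_s: 18.17
ee_pos: [0.5245, 0.1159, 0.1317]
orientation: [-144.0, 88.4, 117.9]
contact_force: [-0.2, 0.3, -3.0]
opening: 0.0556
```

Call:
send_rows(series=[[0,0,0,0,0.3],[-1.4,0,-0.1,0,0.3],[-1.4,0,-0.1,0,0.3],[-1.4,0,-0.1,0,0.3],[-1.4,0,-0.1,0,0.3],[-1.4,0,-0.1,0,0.3],[0,0,0,0,0.3],[0,0,0,0,0.3]])

```text
time_s: 18.83
ee_pos: [0.5252, 0.1189, 0.2196]
orientation: [-142.9, 88.4, 119.0]
contact_force: [-0.4, -0.0, -2.1]
opening: 0.0552
```

```bash
python3 - <<'E'
from h import *
held([.4399,-.3222,.0259],[175.3,86.7,152.7],[.4385,-.3214,0],wor(-.046,.12),.03,67.6,-8.6)
E
```

```text
obj yaw err -0.64 obj up [0.026 0.032 0.999] turn 0.011 bottom now [0.525  0.1196 0.1937]
t 18.83 at [0.5252 0.1189 0.2196] jaw -8.15 shift [16.39 -1.27  0.39] turn None q6 103.0 F [-0.4 -0.  -2.1] open 0.0552 tilt [-0.013  0.024 -1.   ]
```

Call:
send_rows(series=[[0,-0.6,0.2,0.006,0.3],[0,-0.6,0.2,0.005,0.3],[3.8,0,0,0,0.3],[3.8,0,0,0,0.3],[2,0,0,0,0.3],[1,0,0,0,0.3],[0,0,0,0,0.3],[0,0,0,0,0.3]])

```text
time_s: 19.5
ee_pos: [0.5076, 0.1183, 0.1137]
orientation: [-145.5, 88.5, 115.6]
contact_force: [0.1, -0.3, -0.7]
opening: 0.0553
```

```bash
python3 - <<'E'
from h import *
held([.4399,-.3222,.0259],[175.3,86.7,152.7],[.4385,-.3214,0],wor(-.046,.12),.018,67.6,-8.6)
E
```

```text
obj yaw err 0.15 obj up [0.025 0.032 0.999] turn -0.003 bottom now [0.5074 0.119  0.0877]
t 19.5 at [0.5076 0.1183 0.1137] jaw -8.94 shift [ 6.97  0.28 -0.13] turn None q6 103.9 F [ 0.1 -0.3 -0.7] open 0.0553 tilt [-0.011  0.024 -1.   ]
```

Call:
send_rows(series=[[2,0.1,0,0,0.3],[2,0.1,-0.1,0,0.3],[1.5,0,0,0,0.3],[0.6,0,0,0,0.3],[0,0,0,0,0.3],[0,0,0,0,0.3]])

```text
time_s: 20.0
ee_pos: [0.5144, 0.1207, 0.06]
orientation: [-173.4, 88.6, 87.6]
contact_force: [0.0, 0.8, -1.2]
opening: 0.0551
```

```bash
python3 - <<'E'
from h import *
held([.4399,-.3222,.0259],[175.3,86.7,152.7],[.4385,-.3214,0],wor(-.046,.12),.018,67.6,-8.6)
E
```

```text
obj yaw err 0.18 obj up [0.013 0.031 0.999] turn -0.003 bottom now [0.5145 0.1215 0.0341]
t 20.0 at [0.5144 0.1207 0.06  ] jaw -8.98 shift [ 1.61 -0.48  0.11] turn None q6 104.1 F [ 0.   0.8 -1.2] open 0.0551 tilt [ 0.001  0.025 -1.   ]
```

Call:
send_rows(series=[[0.4,-0.3,0.1,0,0.3],[0.5,-0.1,0,0,0.3],[0.5,-0.1,0,0,0.3],[0,0,0,0,0.3],[0,0,0,0,0.3]])

```text
time_s: 20.42
ee_pos: [0.5127, 0.1211, 0.0504]
orientation: [167.5, 88.4, 68.5]
contact_force: [-0.5, -0.2, -1.3]
opening: 0.0558
```

```bash
python3 - <<'E'
from h import *
held([.4399,-.3222,.0259],[175.3,86.7,152.7],[.4385,-.3214,0],wor(-.046,.12),.0175,67.6,-8.6)
E
```

```text
obj yaw err 0.19 obj up [0.003 0.03  1.   ] turn -0.003 bottom now [0.513  0.1219 0.0245]
t 20.42 at [0.5127 0.1211 0.0504] jaw -8.99 shift [ 0.69 -0.34  0.1 ] turn None q6 104.2 F [-0.5 -0.2 -1.3] open 0.0558 tilt [ 0.01   0.026 -1.   ]
```

Call:
send_rows(series=[[0.4,-0.4,0.1,0,0.3],[0.4,-0.1,0,0,0.3],[0.1,0,0,0,0.3],[0,0,0,0,0.3],[0,0,0,0,0.3]])

```text
time_s: 20.83
ee_pos: [0.5081, 0.1213, 0.042]
orientation: [163.1, 88.3, 64.1]
contact_force: [-0.7, 0.2, -0.8]
opening: 0.0552
```

```bash
python3 - <<'E'
from h import *
held([.4399,-.3222,.0259],[175.3,86.7,152.7],[.4385,-.3214,0],wor(-.046,.12),.0175,67.6,-8.6)
E
```

```text
obj yaw err 0.19 obj up [0.001 0.03  1.   ] turn -0.003 bottom now [0.5085 0.122  0.0161]
t 20.83 at [0.5081 0.1213 0.042 ] jaw -8.99 shift [-0.14  0.12  0.02] turn None q6 104.3 F [-0.7  0.2 -0.8] open 0.0552 tilt [ 0.013  0.026 -1.   ]
```

Call:
send_rows(series=[[-0.1,0.12,0,0,0.3],[0,0,0,0,0.3],[0,0,0,0,0.8],[0,0,0,0,1],[0,0,0,0,1],[0,0,0,0,1],[-1.5,0,0,0,1],[-1.5,0,0,0,1]])

```text
time_s: 21.5
ee_pos: [0.5068, 0.12, 0.0705]
orientation: [174.2, 88.5, 75.2]
contact_force: [0.2, -0.2, -0.2]
opening: 0.0857
```

Call:
send_rows(series=[[-1.5,0,0,0,1],[-1.5,0,0,0,1],[-1.5,0,0,0,1],[-1.5,0,0,0,1],[-1.5,0,0,0,1],[-1.5,0,0,0,1],[-1,0,0,0,1],[0,0,0,0,1]])

```text
time_s: 22.17
ee_pos: [0.5074, 0.1175, 0.1788]
orientation: [164.3, 88.4, 65.3]
contact_force: [0.4, -0.2, -0.2]
opening: 0.0855
```

```bash
python3 - <<'E'
from h import *
snap('wrist','w7');plan([.569,.328,.15],65.7)
w,d=masks('w7')
rect('w7',w|d,.018,(150,0,500,200))
E
```

```text
t 22.22 at [0.5071 0.1175 0.1779] jaw -8.99 shift [  3.4    2.81 -21.67] turn -1.3035096630423817 q6 103.8 F [ 0.5 -0.5  0.1] open 0.0854 tilt [ 0.011  0.026 -1.   ]
w7 z 0.018 c [575.7 149.1] s [180.3  22.3] ang -9.1 px [285. 172.] [499. 199.]
```

View pics/w7.png

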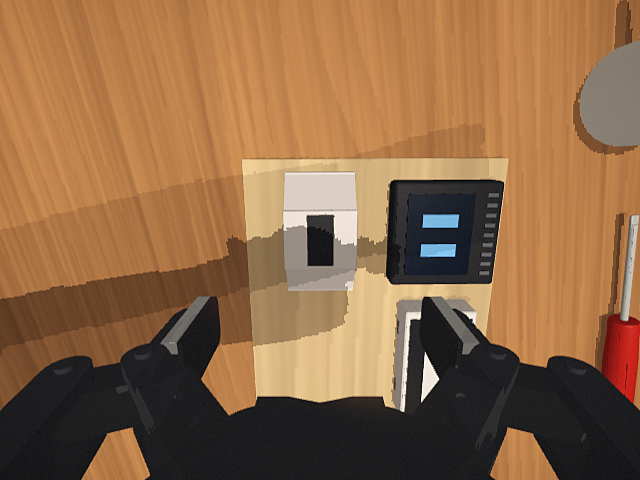

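w7 shows the antenna square in front of the thermostat. Its ends run (286,172)-(354,172) and (288,290)-(352,290), and its top face edges are at columns 283 and 357. I'll measure it, then go to the switch.

```bash
python3 - <<'E'
from h import *
p=lambda l,z:(1e3*pan(ray('w7',l,z))).round(1).tolist()
print('ends',p([(285,172.5),(355,172.5),(352,290),(288.5,290)],.030)); print('top',p([(283,210),(357,210),(357,265),(284.5,265)],.052))
print('th',p([(389,181),(505,181),(490,283),(386,283)],.039))
E
```

```text
ends [[-73.4, 169.1], [-18.1, 168.7], [-18.9, 69.2], [-73.7, 69.8]]
top [[-73.8, 142.8], [-18.6, 142.3], [-17.7, 99.1], [-74.1, 99.7]]
th [[7.2, 162.5], [96.9, 161.8], [95.1, 78.0], [8.3, 78.9]]
```

Call:
send_rows(series=[[0,0.4,-3,0,1],[0,0.4,-3.2,0,1],[0,0.4,-3.2,0,1],[0,0.4,-3.2,0,1],[0,0.4,-3.2,0,1],[0,0.4,-3.2,0,1],[0,0.3,-2.5,0,1],[0,0,0,0,1]])

```text
time_s: 22.88
ee_pos: [0.5669, 0.3313, 0.1711]
orientation: [-165.8, 88.8, 94.8]
contact_force: [-0.6, -0.9, 0.0]
opening: 0.0851
```

Call:
send_rows(series=[[0,0,0,-0.11,1],[0,0,0,-0.11,1],[0,0,0,-0.11,1],[0,0,0,-0.11,1],[0,0,0,-0.11,1],[0,0,0,-0.11,1],[0,0,0,-0.11,1],[0,0,0,-0.11,1]])

```text
time_s: 23.55
ee_pos: [0.5608, 0.3283, 0.1558]
orientation: [-154.1, 88.6, 159.4]
contact_force: [-0.9, -0.5, 0.7]
opening: 0.0852
```

Call:
send_rows(series=[[0,0,0,-0.11,1],[0,0,0,-0.11,1],[0,0,0,-0.11,1],[0,0,0,-0.09,1],[0,0,0,0,1],[0,0,0,0,1]])

```text
time_s: 24.05
ee_pos: [0.5565, 0.3226, 0.1464]
orientation: [-159.5, 87.9, 179.2]
contact_force: [-0.3, 0.4, -0.4]
opening: 0.0852
```

```bash
python3 - <<'E'
from h import *
snap('wrist','w8');plan([.569,.328,.06],65.7)
w,d=masks('w8')
q=proj('w8',[[.569,.328,.018]])[0].astype(int);print(q)
c=rect('w8',d,.018,(q[0]-60,q[1]-75,q[0]+60,min(q[1]+75,330)))
E
```

```text
t 24.1 at [0.5564 0.3225 0.1462] jaw 68.75 shift [8.57 1.08 1.27] turn 0.05323323105626477 q6 45.0 F [ 0.  -0.2  0.2] open 0.0855 tilt [-0.037  0.    -0.999]
[333 257]
w8 z 0.018 c [569.3 328.4] s [70.7 45.8] ang -24.4 px [304. 212.] [367. 301.]
```

Call:
send_rows(series=[[0.5,0.5,0.6,0.027,1],[1.5,0.4,0.5,0.026,1],[2.5,0.2,0.2,0,1],[2,0,0,0,1],[1.5,0,0,0,1],[0,0,0,0,1],[0,0,0,0,1]])

```text
time_s: 24.68
ee_pos: [0.5706, 0.3266, 0.0628]
orientation: [-155.2, 88.0, 179.5]
contact_force: [-0.9, 0.4, 0.4]
opening: 0.0853
```

```bash
python3 - <<'E'
from h import *
plan([.5692,.3284,.021],65.6)
E
```

```text
t 24.68 at [0.5706 0.3266 0.0628] jaw 64.74 shift [ 4.18  0.17 -0.07] turn -0.014987935627087511 q6 48.8 F [-0.9  0.4  0.4] open 0.0853 tilt [-0.036  0.    -0.999]
```

Call:
send_rows(series=[[1.5,0.1,0,-0.015,1],[1.5,0.1,0,0,1],[0.8,0,0,0,1],[0.2,0,0,0,1],[0,0,0,0,1]])

```text
time_s: 25.1
ee_pos: [0.5727, 0.3292, 0.0271]
orientation: [-161.0, 88.3, 174.4]
contact_force: [0.9, -0.3, -0.1]
opening: 0.0853
```

```bash
python3 - <<'E'
from h import *
plan([.5692,.3284,.021],65.6)
E
```

```text
t 25.1 at [0.5727 0.3292 0.0271] jaw 65.41 shift [ 0.62 -0.21 -0.26] turn -0.00335795123749774 q6 48.3 F [ 0.9 -0.3 -0.1] open 0.0853 tilt [-0.029  0.003 -1.   ]
```

Call:
send_rows(series=[[0.5,-0.2,-0.3,0,1],[0.2,0,-0.1,0,1],[0,0,0,0,0.6],[0,0,0,0,0.2],[0,0,0,0,0.2],[0,0,0,0,0.2],[0,0,0,0,0.2],[0,0,0,0,0.2]], squeeze=35)

```text
time_s: 25.77
ee_pos: [0.5706, 0.3303, 0.0257]
orientation: [-171.7, 88.7, 163.6]
contact_force: [-0.5, 0.1, -0.8]
opening: 0.045
```

```bash
python3 - <<'E'
from h import *
plan([*wor(-.045,-.12),.10],81.4);print(get_obs()['orientation'])
E
```

```text
t 25.77 at [0.5706 0.3303 0.0257] jaw 65.36 shift [ -7.5  -44.58   9.72] turn -0.27998456109802955 q6 48.5 F [-0.5  0.1 -0.8] open 0.045 tilt [-0.021  0.006 -1.   ]
[-171.71401326   88.7335523   163.64205708]
```

Call:
send_rows(series=[[-1.6,0,0,0,0.2],[-1.6,0,0,0,0.2],[-1.6,0,0,0,0.2],[-1.6,-1,0.2,0,0.2],[-1.2,-2.5,0.5,0,0.2],[0,-3.6,0.8,0,0.2],[0,-3.6,0.8,0,0.2],[0,-3.6,0.8,0,0.2]])

```text
time_s: 26.43
ee_pos: [0.54, 0.1893, 0.1012]
orientation: [-174.1, 88.6, 161.9]
contact_force: [-0.1, -0.8, -1.1]
opening: 0.0451
```

Call:
send_rows(series=[[0,-3.6,0.8,0,0.2],[0,-3.6,0.8,0,0.2],[0,-3.6,0.8,0,0.2],[0,-3.6,0.8,0,0.2],[0,-3.6,0.8,0,0.2],[0,-3.6,0.8,0,0.2],[0,-3.6,0.8,0,0.2],[0,-2.5,0.4,0,0.2]])

```text
time_s: 27.1
ee_pos: [0.4773, -0.1016, 0.1003]
orientation: [-172.5, 88.8, 163.6]
contact_force: [0.6, 0.5, -1.1]
opening: 0.0449
```

Call:
send_rows(series=[[0,0,0,-0.1,0.2],[0,0,0,-0.1,0.2],[0,0,0,-0.06,0.2],[0,0,0,0,0.2],[0,0,0,0,0.2]])

```text
time_s: 27.52
ee_pos: [0.4745, -0.1096, 0.0997]
orientation: [179.1, 88.8, 170.0]
contact_force: [-0.8, -0.3, -0.4]
opening: 0.045
```

```bash
cat > sw.py <<'E'
from h import *
held([.5706,.3303,.0257],[-171.714,88.7336,163.642],[.5701,.3305,0],wor(-.045,-.12),.0165,65.4,81.4)
E
python3 sw.py
```

```text
obj yaw err 0.5 obj up [-0.001 -0.003  1.   ] turn -0.009 bottom now [ 0.474  -0.1094  0.074 ]
t 27.52 at [ 0.4745 -0.1096  0.0997] jaw 80.85 shift [ 5.75 -0.63  0.29] turn None q6 -11.6 F [-0.8 -0.3 -0.4] open 0.045 tilt [-0.021  0.004 -1.   ]
```

Call:
send_rows(series=[[1,-0.3,0.2,-0.009,0.2],[1.5,-0.3,0.1,0,0.2],[1.5,0,0,0,0.2],[0.6,0,0,0,0.2],[0,0,0,0,0.2],[0,0,0,0,0.2]])

```text
time_s: 28.02
ee_pos: [0.4764, -0.1153, 0.05]
orientation: [179.4, 88.8, 170.7]
contact_force: [-0.5, 0.1, -1.5]
opening: 0.0449
```

```bash
python3 sw.py
```

```text
obj yaw err 0.06 obj up [-0.002 -0.003  1.   ] turn -0.001 bottom now [ 0.4759 -0.1152  0.0243]
t 28.02 at [ 0.4764 -0.1153  0.05  ] jaw 81.3 shift [ 0.78 -0.09 -0.09] turn None q6 -12.6 F [-0.5  0.1 -1.5] open 0.0449 tilt [-0.02   0.003 -1.   ]
```

Call:
send_rows(series=[[0.4,-0.1,-0.1,0,0.2],[0.4,0,-0.1,0,0.2],[0,0,0,0,0.2],[0,0,0,0,0.2]])

```text
time_s: 28.35
ee_pos: [0.4749, -0.116, 0.0426]
orientation: [-179.2, 88.9, 172.1]
contact_force: [-0.2, -0.3, -0.7]
opening: 0.0451
```

```bash
python3 sw.py
```

```text
obj yaw err 0.03 obj up [-0.003 -0.002  1.   ] turn -0.001 bottom now [ 0.4744 -0.1159  0.0169]
t 28.35 at [ 0.4749 -0.116   0.0426] jaw 81.33 shift [0.04 0.01 0.03] turn None q6 -12.8 F [-0.2 -0.3 -0.7] open 0.0451 tilt [-0.019  0.003 -1.   ]
```

Call:
send_rows(series=[[0,0,0,0,0.8],[0,0,0,0,1],[0,0,0,0,1],[0,0,0,0,1],[-1.5,0,0,0,1],[-1.5,0,0,0,1],[-1.5,0,0,0,1],[-1.5,0,0,0,1]])

```text
time_s: 29.02
ee_pos: [0.4746, -0.1156, 0.1031]
orientation: [178.5, 88.7, 169.9]
contact_force: [0.6, -0.0, -0.3]
opening: 0.0854
```

Call:
send_rows(series=[[-1.5,0,0,0,1],[-1.5,0,0,0,1],[-1.5,0,0,0,1],[-1.5,0,0,0,1],[-1.5,0,0,0,1],[0,0,0,0,1]])

```text
time_s: 29.52
ee_pos: [0.4785, -0.1168, 0.1869]
orientation: [-173.8, 89.2, 177.5]
contact_force: [0.5, -0.5, 0.1]
opening: 0.0854
```

```bash
python3 - <<'E'
from h import *
snap('wrist','w9');plan([.566,-.318,.12])
w,d=masks('w9')
q=proj('w9',[[.4747,-.1159,.034]])[0].astype(int);print(q)
c=rect('w9',d,.034,(q[0]-60,q[1]-90,q[0]+60,min(q[1]+80,320)));print(pan(c)*1e3)
E
```

```text
t 29.57 at [ 0.478  -0.1166  0.1855] jaw 81.31 shift [  6.39 -18.57  11.84] turn None q6 -12.7 F [0.5 0.3 0.1] open 0.0853 tilt [-0.015  0.001 -1.   ]
[320 229]
w9 z 0.034 c [ 493.4 -118.2] s [105.4  64.7] ang -8.7 px [284. 189.] [357. 308.]
[[ -26.19036646 -119.52273775]]
```

View pics/w9.png

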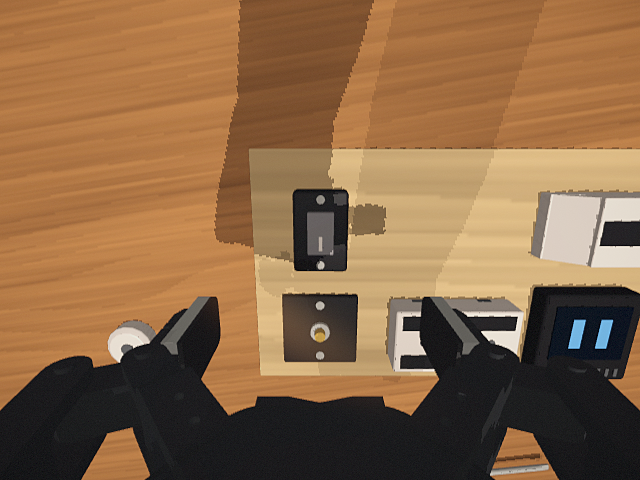

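w9 shows the switch at (293-349, 190-271), square in front of the socket plate (282-358, 294-361).

```bash
python3 - <<'E'
from h import *
p=lambda l,z:(1e3*pan(ray('w9',l,z))).round(1).tolist()
print(p([(293,189.5),(348.5,189.5),(347.5,271),(294,271)],.034),p([(282.5,294),(357.5,294),(356,362),(284.5,361)],.023))
E
```

```text
[[-78.5, -141.9], [-78.5, -96.9], [-8.4, -96.4], [-8.5, -142.6]] [[17.9, -154.6], [18.0, -85.8], [89.4, -85.4], [88.2, -154.8]]
```

Call:
send_rows(series=[[0,-1.5,1,0,1],[0,-3,1.9,0,1],[0,-3,1.9,0,1],[0,-3,1.9,0,1],[0,-3,1.9,0,1],[0,-2.5,1.6,0,1],[0,-1.5,1,0,1],[0,0,0,0,1]])

```text
time_s: 30.23
ee_pos: [0.563, -0.3112, 0.172]
orientation: [170.3, 88.6, 161.9]
contact_force: [-0.8, -0.3, 0.0]
opening: 0.0855
```

```bash
python3 - <<'E'
from h import *
snap('wrist','w10');
q=proj('w10',[[.566,-.318,.018]])[0].astype(int);print(q)
w,d=masks('w10');m=(w*255).astype(np.uint8);k=np.zeros_like(m);k[q[1]-50:q[1]+50,q[0]-60:q[0]+60]=1
cs=cv2.findContours(cv2.morphologyEx(m*k,cv2.MORPH_OPEN,np.ones((3,3))),cv2.RETR_EXTERNAL,cv2.CHAIN_APPROX_NONE)[0]
c=max(cs,key=cv2.contourArea)
for z in (.0,.014,.018): (a,b),r=cv2.minEnclosingCircle((ray('w10',c[:,0,:],z)*1e3).astype(np.float32));print(z,a,b,r)
plan([.566,-.318,.05])
E
```

```text
[311 240]
0.0 570.1386108398438 -320.8741455078125 23.523359298706055
0.014 566.6756591796875 -319.9747619628906 22.408784866333008
0.018 565.6862182617188 -319.71783447265625 22.0903263092041
t 30.28 at [ 0.5621 -0.3096  0.1716] jaw 81.63 shift [12.14 -0.85  0.83] turn None q6 -26.3 F [-0.1 -0.5 -0.6] open 0.0854 tilt [-0.025  0.01  -1.   ]
```

View pics/w10.png

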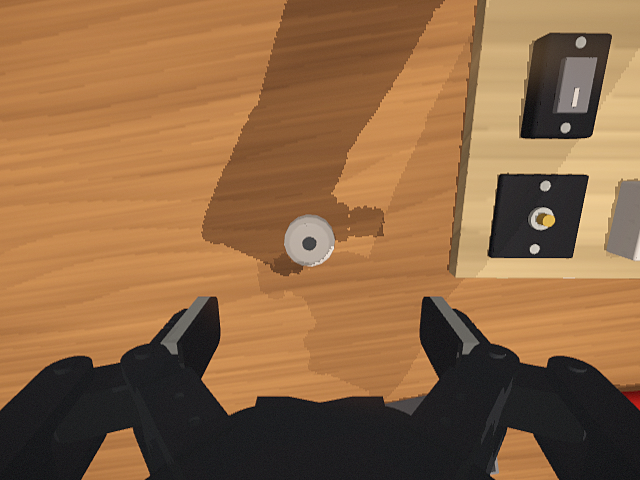

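w10 shows the sensor's circle at (310,241), with the switch and socket at the right.

```bash
python3 - <<'E'
from h import *
for f in ('w9','w10'): print(f,np.load(f'pics/{f}.npz')['C'].round(3), pan(np.load(f'pics/{f}.npz')['C'][:2]))
p=lambda f,l,z:(1e3*pan(ray(f,l,z))).round(1).tolist()
print('panel front w9',p('w9',[(260,150),(400,150),(520,150)],.016),'ant rear w9')
g=cv2.cvtColor(cv2.imread('pics/w9.png'),cv2.COLOR_BGR2GRAY).astype(float)
for u in (302,312,330,340):
    c=g[:,u-2:u+3].mean(1);print(u,'sw front',p('w9',[(u,178+np.abs(np.diff(c[178:200])).argmax()+.5)],.034),'rear',262+np.abs(np.diff(c[262:282])).argmax()+.5,p('w9',[(u,262+np.abs(np.diff(c[262:282])).argmax()+.5)],.034),'sock',284+np.abs(np.diff(c[284:304])).argmax()+.5,p('w9',[(u,284+np.abs(np.diff(c[284:304])).argmax()+.5)],.023))
print('w10 sw rear',p('w10',[(535,138),(594,138)],.034),'sock front',p('w10',[(500,175),(588,177)],.023))
im=cv2.imread('pics/w10.png');cv2.imwrite('pics/c10.png',cv2.resize(im[20:270,450:640],None,fx=2.4,fy=2.4,interpolation=cv2.INTER_CUBIC))
E
```

```text
w9 [ 0.411 -0.106  0.31 ] [[-0.109077   -0.11997022]]
w10 [ 0.497 -0.302  0.295] [[ 0.00490577 -0.30057122]]
panel front w9 [[-109.5, -170.2], [-109.3, -53.0], [-109.1, 47.5]] ant rear w9
302 sw front [[-79.3, -134.6]] rear 270.5 [[-8.9, -135.7]] sock 293.5 [[17.4, -136.7]]
312 sw front [[-79.3, -126.5]] rear 270.5 [[-8.9, -127.1]] sock 293.5 [[17.4, -127.5]]
330 sw front [[-79.3, -111.9]] rear 270.5 [[-8.9, -111.5]] sock 293.5 [[17.4, -111.0]]
340 sw front [[-78.5, -103.8]] rear 270.5 [[-8.9, -102.9]] sock 293.5 [[17.4, -101.9]]
w10 sw rear [[-7.4, -139.6], [-7.5, -95.7]] sock front [[20.3, -156.2], [21.6, -85.8]]
```

View pics/c10.png

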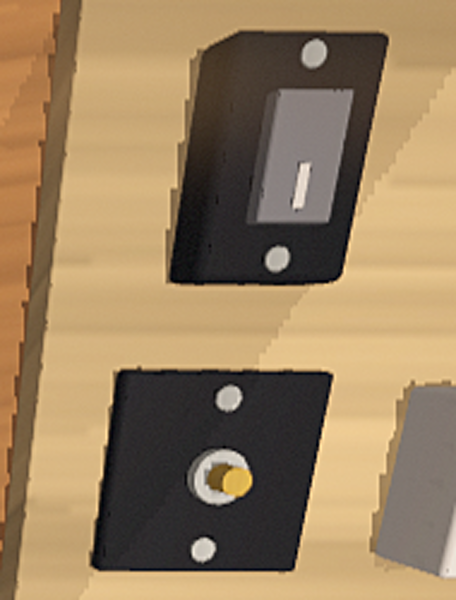

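The gap from switch to socket reads 26 mm in w9 and 28 mm in w10, which is close enough to the 30 mm target. Now the sensor, at about (0.566, -0.320).

Call:
send_rows(series=[[1,-0.4,0.3,0,1],[2,-0.4,0.3,0,1],[3,-0.1,0.1,0,1],[3,0,0,0,1],[1.5,0,0,0,1],[0,0,0,0,1],[0,0,0,0,1]])

```text
time_s: 30.87
ee_pos: [0.5622, -0.3108, 0.0572]
orientation: [161.7, 88.1, 153.7]
contact_force: [0.2, -0.3, 1.1]
opening: 0.0855
```

```bash
python3 - <<'E'
from h import *
plan([.566,-.3198,.022])
E
```

```text
t 30.87 at [ 0.5622 -0.3108  0.0572] jaw 81.97 shift [ 3.49 -0.88  0.62] turn None q6 -26.8 F [ 0.2 -0.3  1.1] open 0.0855 tilt [-0.03   0.015 -0.999]
```

Call:
send_rows(series=[[0.8,-0.5,0.3,0,1],[1,-0.4,0.3,0,1],[1,0,0.1,0,1],[0.4,0,0,0,1],[0,0,0,0,1]])

```text
time_s: 31.28
ee_pos: [0.5695, -0.3208, 0.0259]
orientation: [163.4, 88.4, 155.5]
contact_force: [0.0, -0.0, -1.0]
opening: 0.0857
```

```bash
python3 - <<'E'
from h import *
plan([.566,-.3198,.021])
E
```

```text
t 31.28 at [ 0.5695 -0.3208  0.0259] jaw 82.1 shift [ 0.5   0.05 -0.35] turn None q6 -27.2 F [ 0. -0. -1.] open 0.0857 tilt [-0.025  0.011 -1.   ]
```

Call:
send_rows(series=[[0.4,0,-0.3,0,1],[0.2,0,-0.1,0,1],[0,0,0,0,0.6],[0,0,0,0,0.2],[0,0,0,0,0.2],[0,0,0,0,0.2],[0,0,0,0,0.2],[0,0,0,0,0.2]], squeeze=30)

```text
time_s: 31.95
ee_pos: [0.5665, -0.3216, 0.0224]
orientation: [165.6, 88.7, 157.7]
contact_force: [1.2, -0.1, -0.8]
opening: 0.0426
```

```bash
python3 - <<'E'
from h import *
plan([.5915,-.0127,.10]);print(get_obs()['orientation'])
E
```

```text
t 31.95 at [ 0.5665 -0.3216  0.0224] jaw 82.07 shift [-7.54 30.98 -1.95] turn None q6 -27.4 F [ 1.2 -0.1 -0.8] open 0.0426 tilt [-0.021  0.009 -1.   ]
[165.59230283  88.69770802 157.66837637]
```

Call:
send_rows(series=[[-1.5,0,0,0,0.2],[-1.8,0,0,0,0.2],[-1.8,0,0,0,0.2],[-1.8,0,0,0,0.2],[-0.8,1.5,0,0,0.2],[0,3,-0.2,0,0.2],[0,3.6,-0.2,0,0.2],[0,3.6,-0.2,0,0.2]])

```text
time_s: 32.62
ee_pos: [0.5776, -0.2071, 0.101]
orientation: [167.3, 88.6, 158.7]
contact_force: [0.8, 1.0, -0.6]
opening: 0.0426
```

Call:
send_rows(series=[[0,3.6,-0.2,0,0.2],[0,3.6,-0.2,0,0.2],[0,3.6,-0.2,0,0.2],[0,3.6,-0.2,0,0.2],[0,2.5,-0.2,0,0.2],[0,1.5,-0.1,0,0.2],[0,0,0,0,0.2],[0,0,0,0,0.2]])

```text
time_s: 33.28
ee_pos: [0.5904, 0.0018, 0.1005]
orientation: [154.6, 88.3, 146.7]
contact_force: [0.0, -0.4, -0.6]
opening: 0.042
```

```bash
cat > se.py <<'E'
from h import *
held([.5665,-.3216,.0224],[165.592,88.698,157.668],[.566,-.3215,0],wor(.055,-.0005),.045,82,82)
E
python3 se.py
```

```text
obj yaw err -0.06 obj up [ 0.004 -0.008  1.   ] turn 0.001 bottom now [0.5898 0.0021 0.0781]
t 33.28 at [0.5904 0.0018 0.1005] jaw 82.13 shift [ 3.28 -1.48  0.46] turn None q6 1.1 F [ 0.  -0.4 -0.6] open 0.042 tilt [-0.025  0.016 -1.   ]
```

Call:
send_rows(series=[[0.3,-0.8,0.3,0,0.2],[0.7,-0.6,0.2,0,0.2],[0.8,0,0,0,0.2],[0.5,0,0,0,0.2],[0,0,0,0,0.2],[0,0,0,0,0.2]])

```text
time_s: 33.78
ee_pos: [0.5916, -0.0179, 0.0728]
orientation: [159.1, 88.2, 150.9]
contact_force: [0.2, -0.0, -0.0]
opening: 0.0422
```

```bash
python3 se.py
```

```text
obj yaw err 0.28 obj up [ 0.007 -0.007  1.   ] turn -0.005 bottom now [ 0.5909 -0.0177  0.0504]
t 33.78 at [ 0.5916 -0.0179  0.0728] jaw 81.79 shift [ 0.54  0.5  -0.  ] turn None q6 -0.4 F [ 0.2 -0.  -0. ] open 0.0422 tilt [-0.028  0.016 -0.999]
```

Call:
send_rows(series=[[0.1,0.4,0,0,0.2],[0.2,0.1,0,0,0.2],[0,0,0,0,0.2],[0,0,0,0,0.2]])

```text
time_s: 34.12
ee_pos: [0.592, -0.0136, 0.0691]
orientation: [159.4, 88.1, 151.1]
contact_force: [0.2, -0.0, -0.6]
opening: 0.0426
```

```bash
python3 se.py; python3 - <<'E'
from h import *
snap('wrist','w11')
p=lambda l,z:(1e3*pan(ray('w11',l,z))).round(1).tolist()
E
```

```text
obj yaw err 0.41 obj up [ 0.008 -0.007  1.   ] turn -0.007 bottom now [ 0.5913 -0.0133  0.0467]
t 34.12 at [ 0.592  -0.0136  0.0691] jaw 81.66 shift [0.17 0.06 0.01] turn None q6 0.2 F [ 0.2 -0.  -0.6] open 0.0426 tilt [-0.029  0.016 -0.999]
```

View pics/w11.png

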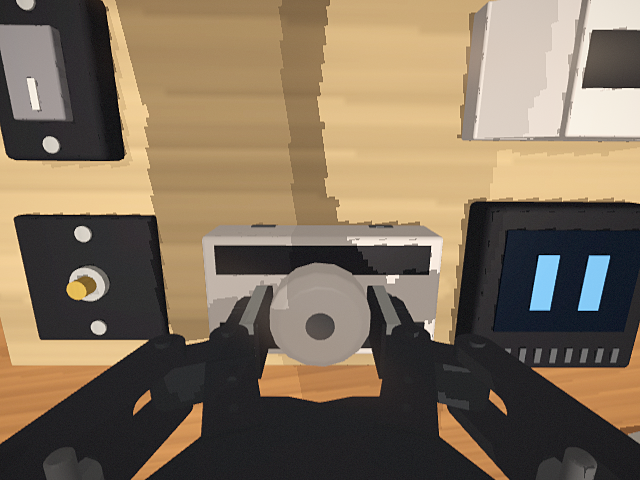

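w11 shows the sensor (270-368, centre near column 319) over the middle of the box (columns 203-443). I'll lower the last 1.5 mm and release.

Call:
send_rows(series=[[0.1,0.05,0,0,0.2],[0.1,0,0,0,0.2],[0,0,0,0,0.2],[0,0,0,0,0.6],[0,0,0,0,1],[0,0,0,0,1],[0,0,0,0,1],[0,0,0,0,1]])

```text
time_s: 34.83
ee_pos: [0.5933, -0.0125, 0.0687]
orientation: [157.1, 88.3, 148.9]
contact_force: [-0.4, 0.3, -0.3]
opening: 0.0853
```

Call:
send_rows(series=[[-1.5,0,0,0,1],[-1.5,0,0,0,1],[-1.5,0,0,0,1],[-2,0,0,0,1],[-3,0,0,0,1],[-3,0,0,0,1],[0,0,0,0,1],[0,0,0,0,1]])

```text
time_s: 35.5
ee_pos: [0.5944, -0.0144, 0.1961]
orientation: [161.4, 87.9, 153.1]
contact_force: [0.1, 0.4, -1.0]
opening: 0.0856
```

```bash
python3 - <<'E'
from h import *
snap('wrist','w12');plan([.55,0,.25])
E
```

```text
t 35.55 at [ 0.5949 -0.0145  0.1968] jaw 81.71 shift [-5.15  0.85 -4.82] turn None q6 0.1 F [ 0.1 -1.   0.8] open 0.0857 tilt [-0.03   0.016 -0.999]
```

View pics/w12.png

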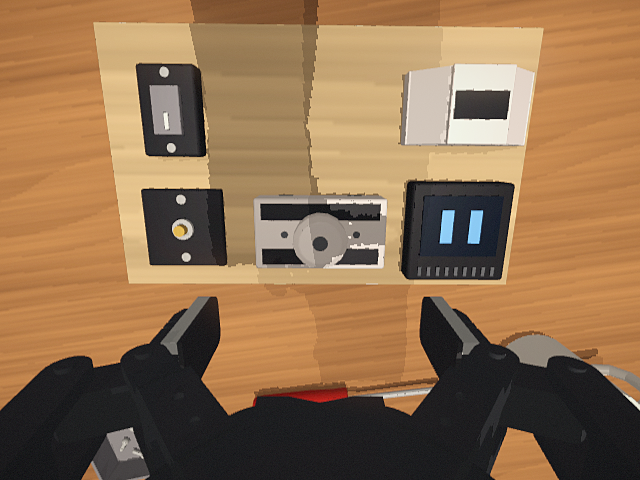

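w12 shows all five parts in place, with the sensor circle at about (321,240) on the box (254-387, 199-268).

```bash
python3 - <<'E'
from h import *
p=lambda l,z:(1e3*pan(ray('w12',l,z))).round(1).tolist()
print('box',p([(254,200),(387,200),(383.5,268.5),(258,268.5)],.044))
print('sensor',p([(293.5,240),(348.5,240),(321,213),(321,268)],.058),'hole',p([(320,243.5)],.062))
print('switch rear',p([(147,156),(205,156)],.034),'front',p([(140,64),(200,66)],.034),'sock front',p([(142,189),(223,189)],.023))
print('ant rear',p([(403,145),(527,146)],.030),'mid rear',p([(450,145),(518,145)],.052),'th front',p([(405,182),(515,182)],.039))
job_done()
E
```

```text
box [[26.3, -53.5], [25.9, 55.1], [84.8, 55.2], [84.9, -52.5]]
sensor [[56.4, -20.9], [56.3, 23.0], [34.6, 0.9], [79.8, 1.2]] hole [[58.2, 0.2]]
switch rear [[-8.1, -140.9], [-8.3, -93.7]] front [[-76.5, -138.2], [-75.4, -92.4]] sock front [[19.6, -153.7], [19.4, -83.8]]
ant rear [[-17.9, 68.9], [-17.6, 172.4]] mid rear [[-17.3, 99.6], [-17.6, 152.0]] th front [[11.7, 70.2], [11.3, 161.4]]
the job is handed in; nothing more can be done
```

I placed all four loose parts on the panel in the order asked and handed the job in at about 36 s of the 104 s allowed. The mug, screwdriver and screw tray were left alone. The hand-in reported no verdict.

Readings from the last pictures, in mm along the panel's own x and y axes:

| Part | Measured | Intended |
|---|---|---|
| Control box centre | about (55, 1) | (55, 0) |
| Antenna | gap to thermostat about 29–30; centred at y ≈ 119.5 | gap 30; y = 120 |
| Switch | gap to socket plate 26–28 across three views; centred sideways to about 3 | gap 30; y = -120 |
| Sensor centre | about (57, 1) | (55, 0) |

- **Squareness:** no visible rotation of any part relative to the panel.
- **Checks that disagreed:** the arm's own placing pose put the switch gap at 30 mm, but the camera views read 2–4 mm less. I judged this close enough to "about 30 mm" and did not move it.
- **Sensor:** it reads about 2 mm off the box's centre across its width, which is within the camera calibration error.
- **Gripper tilt:** the gripper drifted up to about 5° off vertical while carrying the antenna. I corrected this before setting it down.

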